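Open the bench chest and put the hand plane away

ROBOT

A 6-joint arm with a two-finger parallel gripper is mounted at the origin on the work surface. World frame = base frame: x ahead of the robot, y to its left, z up, the work surface at z = 0. Lengths are in m, angles in rad, forces in N, time in s.
With the tool pointing down it reaches from about 0.35 to 0.85 m from the base axis. Payload 8.1 kg.
Tool frame: the origin (TCP) lies at the centre of the arm's flange, where the gripper is bolted on; the fingertips stand 186 mm ahead of it and the grasp point (between the pads) lies 167 mm ahead of it; z points along the fingers, y is the line along which they close (so a half turn about z gives the same grasp; the last joint's range is limited). The gripper opens to 93 mm and grips with 3 to 60 N. Pads are 15 mm wide; open, the fingers measure 128 mm over their backs; the gripper's body (75 mm by 188 mm) begins 65 mm behind the grasp point.
Start: joints at [-1.374, 0.13, 1.488, -0, 1.523, -0.085], TCP at [0.167, -0.576, 0.405] pointing down, gripper open.
Joint ranges: [-2.96, 2.96], [-0.89, 2.26], [0.02, 2.5], [-1.34, 4.48], [0, 2.73], [-2.66, 2.66]. Speed limits (rad/s): [2.39, 2.39, 2.79, 3.14, 3.14, 3.14].

INTERFACE

Orientations are given as a rotation vector (axis times angle).
In Python, from plant import read_state, read_camera, camera_params, robot gives the robot as it stands.
- The arm moves only by the tool carry_out, never from a script. Its argument "targets" is a list of rows, each an object of numbers: "hand": the opening in per cent of the stroke, from 0 (shut) to 100 (fully open); "x", "y", "z": the shift along the tool's x, y, z in m; "ax", "ay", "az": the turn, a rotation vector about the tool's x, y, z in rad. In form: [{"hand": .., "x": .., "y": .., "z": .., "ax": .., "ay": .., "az": ..}, ...]. A call has 1 to 8 rows; each row is the pose to reach, as a shift and turn from the pose commanded when the call began, along the tool's axes at that moment; what a row does not reach only later rows make up. A row lasts 1/8 s, in which the tool goes at most 62.5 mm and 10.7 degrees, less where a joint would pass 70% of its speed; a pose out of reach is approached as far as the arm can. A call with a gripper value outside its range is refused whole. The fingers move at their own pace and stop on an object; "newtons" is the grip in N (left out, the last holds). Time passes only in rows, so rows that repeat a pose let the fingers close. It gives the time, the measured TCP pose, the force, the opening and the grip force at its end, in the units of the state.
- read_state(): the state, without advancing time (a new reading comes with each control period).
- read_camera(name): name is "scene" or "top"; returns (picture, depth): 384x512x3 uint8, blue, green, red; 384x512 float32, m along the optical axis (not along the pixel's ray), 0 where there is no reading.
- camera_params(name): a dict with "fx", "fy", "cx", "cy" (pixels), "k1" (the pictures are not rectified: a ray, as slopes to the right and down, at radius r is drawn at 1 + k1 r^2 times it, then the intrinsics apply), "position" and "rotation" of the camera in the world. Camera axes: x right, y up, looking along -z (the intrinsics and any distortion apply to the point x, -y, -z); pixel columns grow to the right and rows downward; lengths in m; the calibration is good to about 2 mm. A picture is of the moment at which its call begins. camera_params takes no time and is no camera call.
- robot.close_job(): hands the job in; it is judged then, once.
The state is a dict: "t": time; "q": joint angles; "dq": joint speeds; "joint_torque": joint torques, N m; "tool_pos": TCP position; "orientation": TCP orientation; "force": force on the tool from outside, world axes, zero at the start; "wrist_torque": the same for the moment, N m; "opening": finger opening in m; "gripper_force": force on a finger pad.
Only numpy, scipy, OpenCV 4.12 (cv2) and the standard library are available. Lean on these libraries where they do the work, as an engineer would, in place of code of your own. Each camera call takes 0.05 s, during which the arm holds its last target. There are 200 camera calls.

TASK

Lift the hinged lid of the wooden bench chest by its overhanging front lip and swing it over, without flinging it, until it rests by itself on its stop. Then pick up the wooden hand plane and set it down gently, without dropping it, sole down and lengthwise on the green pad in the free compartment of the chest. Let go, and leave the sharpening stone and the mallet where they are.

Things in the scene. Friction and masses are not known exactly. Their poses are not given: they have to be found in the camera images.
- chest: Low wooden chest screwed to the bench: 220 (x) by 320 (y) by 65 mm high, walls 10 mm, inner floor 8 mm above the bench. Origin: centre of its underside. Its front (-x) looks to the robot's right; its +x side (robot's left) has the hinge and two brass stops 55 mm above the rim. A wall along x at y = 0, up to 48 mm, parts it into two compartments 145 (y) by 200 (x) mm, centred at y = +77.5 and -77.5 mm.
- lid (a joint): Lid angle: 0 shut, grows as it opens up and over to the chest's +x side, 1.83 (105 degrees, leaning back) on its stop. Gravity shuts it below 1.57 and carries it to the stop beyond; lightly damped. Brown wooden plate, dark strip along its lip, 250 mm from hinge to lip, 320 mm wide, 12 mm thick, 0.35 to 0.65 kg; shut, it overhangs the front wall by 30 mm, open space below. Lifting takes 2 to 3 N. Top edge when open: 310 mm up.
- lid_lip (a point): Middle of the LOWER edge of the lid's free (front) edge, 250 mm from the hinge; 65 mm above the bench when shut. Moves and turns with the lid: its -x axis points out from the hinge along the underside, its y axis along the edge, its z axis from the underside to the outer face.
- lid_hinge (a point): Point on the hinge axis (along the chest's y) at the middle of the chest's rear rim, level with the lid's underside, 65 mm above the bench. Turns with the lid.
- pad_top (a point): Centre of the top of the green pad, 184 mm (x) by 100 mm (y), fixed on the floor of the free compartment, in the middle; its top is 11 mm above the bench. x axis along the chest's x. It may be in either compartment and is hidden until the lid is open.
- plane_center (a point): Centre of the dark wooden hand plane (loose, 0.3 to 0.55 kg): block 150 mm long (its x), 46 mm wide (its y), 44 mm high, lying on its sole (z up) on the bench to the left or right of the chest. This point is half-way up, 22 mm above its sole. A steel blade and a brass knob on top reach 52 mm above the sole.
- plane: The same hand plane; origin at the middle of its sole.
- stone_center (a point): Centre of a grey sharpening stone on a wooden base, 170 x 66 x 30 mm, in the other compartment; this point is half-way up. Leave it alone.
- mallet_center (a point): Centre of the head (65 x 110 x 60 mm) of a wooden mallet that lies on the bench on the other side of the chest; its handle runs 210 mm along its -x. Leave it alone.
Mind the look-alikes: they are no part of the job. Leave any red or turquoise look-alike of the plane alone.

How it is judged:
By the outcome, as a careful person would: the job done as asked, in the order asked, and still so for the second after the job is handed in, with the robot touching nothing.
It also fails if it takes over 69 s, if anything falls off the work surface, if the arm or the gripper's body presses on something with over 40 N, if the wrist force passes 120 N, or if a joint passes its speed limit or range.

## Working session

There is one attempt and no reset: what is moved stays moved. The work goes in short steps, Python scripts to look and compute and a tool call to move; the robot and the scene stay as the last step left them, time stands still between calls to the robot, and variables do not carry over. Pictures are saved under pics/ and viewed, at most 13 in all, crops included, and the job is handed in when it is done.

Besides the shell and the picture viewer there is one more tool, called after "Call:" as name(argument=value, ...) on one line, values as JSON. carry_out: Moves the arm, as the interface text tells. Its arguments: {"type":"object","properties":{"targets":{"type":"array","items":{"type":"object","properties":{"hand":{"type":"number"},"x":{"type":"number"},"y":{"type":"number"},"z":{"type":"number"},"ax":{"type":"number"},"ay":{"type":"number"},"az":{"type":"number"}}}},"newtons":{"type":"number"}},"required":["targets"]}

```bash
mkdir -p pics; cat > h.py <<'E'
import numpy as np, cv2
from plant import read_state, read_camera, camera_params, robot
from scipy.spatial.transform import Rotation as R
def grab(name,fn=None):
    im,d=read_camera(name)
    if fn: cv2.imwrite('pics/'+fn,im)
    return im,d
def rays(name,uv):
    p=camera_params(name); uv=np.atleast_2d(np.array(uv,float))
    K=np.array([[p['fx'],0,p['cx']],[0,p['fy'],p['cy']],[0,0,1]])
    s=cv2.undistortPoints(uv.reshape(-1,1,2),K,np.array([p['k1'],0,0,0,0.])).reshape(-1,2)
    c=np.c_[s[:,0],-s[:,1],-np.ones(len(s))]
    rot=np.array(p['rotation']); 
    if rot.shape!=(3,3): rot=R.from_rotvec(rot).as_matrix() if rot.size==3 else R.from_quat(rot).as_matrix()
    return np.array(p['position']),c@rot.T
def onz(name,uv,z):
    o,d=rays(name,uv); return o+d*((z-o[2])/d[:,2])[:,None]
def cloud(name,d,mask=None):
    m=d>0
    if mask is not None: m&=mask>0
    v,u=np.nonzero(m); o,r=rays(name,np.c_[u,v]); return o+r*d[v,u][:,None],u,v
E
python3 - <<'E'
from h import *
a,da=grab('scene'); b,db=grab('top')
cv2.imwrite('pics/s.png',a);cv2.imwrite('pics/t.png',b); np.savez('d0.npz',a=a,da=da,b=b,db=db)
for n in('scene','top'):print(camera_params(n))
print(read_state())
E
```

```text
{'fx': 410.7783801069055, 'fy': 410.7783801069055, 'cx': 248.6355807110582, 'cy': 192.8401933972142, 'k1': -0.07967678325015302, 'position': array([ 1.25616931, -0.54008403,  0.80845509]), 'rotation': array([0.8372779 , 0.43069154, 0.87320436])}
{'fx': 351.6733273048251, 'fy': 351.6733273048251, 'cx': 250.66617230204665, 'cy': 190.53247367378856, 'k1': -0.04275527525471078, 'position': array([ 0.43030971, -0.01003076,  1.04124926]), 'rotation': array([ 0.07519827, -0.0137913 , -1.60014872])}
{'t': 0.1, 'q': array([-1.37439922e+00,  1.31093318e-01,  1.48915186e+00, -9.02475478e-06,
        1.52298728e+00, -8.54017885e-02]), 'dq': array([-0.0010457 , -0.00140662, -0.00448007, -0.00242815, -0.00024801,
       -0.00122342]), 'joint_torque': array([ 2.34291721e-03, -5.61343575e+01, -4.93092942e+01,  7.73277995e-02,
        2.92404281e-02, -8.34002981e-05]), 'tool_pos': array([ 0.16683044, -0.57613384,  0.40379767]), 'orientation': array([-3.10883907e+00, -4.40956321e-01,  1.56933485e-04]), 'force': array([-0.45474261,  0.78454714,  0.38272352]), 'wrist_torque': array([ 0.01877121, -0.05831149,  0.04665687]), 'gripper_force': 0.0, 'opening': 0.09294329956212616}
```

View pics/s.png

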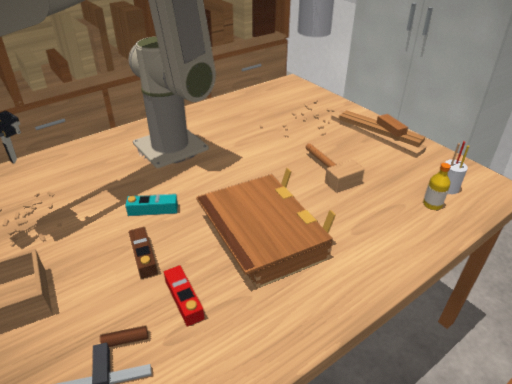

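View pics/t.png

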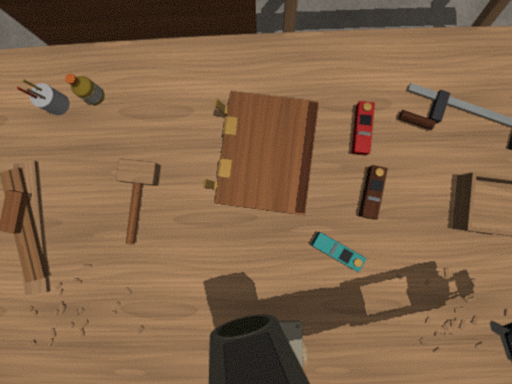

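In the scene view the dark brown plane is at (143,252), red at (184,294), turquoise at (152,205). In the top view they are at brown (374,192), red (364,128), turquoise (338,252). The dark wooden one fits the task. The chest lid is centred near (266,152) in the top view, with its lip strip on the right and the hinge and brass stops on the left.

```bash
python3 - <<'E'
from h import *
z=np.load('d0.npz'); b,db,a,da=z['b'],z['db'],z['a'],z['da']
P,u,v=cloud('top',db); 
# lid: points height .065-.09
H=np.zeros(db.shape);H[v,u]=P[:,2]
X=np.zeros(db.shape+(3,));X[v,u]=P
m=((H>.06)&(H<.1)).astype(np.uint8); m[:, :200]=0;m[:,330:]=0;m[225:]=0;m[:85]=0
m=cv2.morphologyEx(m,cv2.MORPH_OPEN,np.ones((9,9),np.uint8))
c=max(cv2.findContours(m,0,2)[0],key=cv2.contourArea)
q=X[m>0]; print('lid z',np.median(q[:,2]))
w=onz('top',c.reshape(-1,2),.077)[:,:2].astype(np.float32); r=cv2.minAreaRect(w); print('lid',r,'\n',cv2.boxPoints(r))
# plane
hsv=cv2.cvtColor(b,cv2.COLOR_BGR2HSV)
m=((H>.02)&(H<.07)).astype(np.uint8); m[:,:355]=0;m[:,395:]=0;m[:160]=0;m[225:]=0
c=max(cv2.findContours(m,0,2)[0],key=cv2.contourArea)
w=onz('top',c.reshape(-1,2),.044)[:,:2].astype(np.float32); r=cv2.minAreaRect(w); print('plane',r,'\n',cv2.boxPoints(r), np.percentile(H[m>0],[10,50,90]))
crop=np.hstack([cv2.resize(b[90:280,300:400],(300,570),interpolation=2),cv2.resize(a[190:330,110:220],(448,570),interpolation=2)])
cv2.imwrite('pics/c.png',crop)
E
```

```text
lid z 0.07728707693338754
lid ((0.5928500890731812, -0.01831062138080597), (0.25434911251068115, 0.3203871250152588), 80.76221466064453) 
 [[ 0.41431853 -0.11811958]
 [ 0.73055047 -0.16955201]
 [ 0.7713816   0.08149834]
 [ 0.4551497   0.13293077]]
plane ((0.4732247591018677, -0.31745582818984985), (0.04944613575935364, 0.15084125101566315), 75.91096496582031) 
 [[ 0.39405456 -0.3230756 ]
 [ 0.5403583  -0.3597948 ]
 [ 0.552395   -0.31183606]
 [ 0.4060912  -0.27511686]] [0.03751247 0.04330616 0.04693435]
```

View pics/c.png

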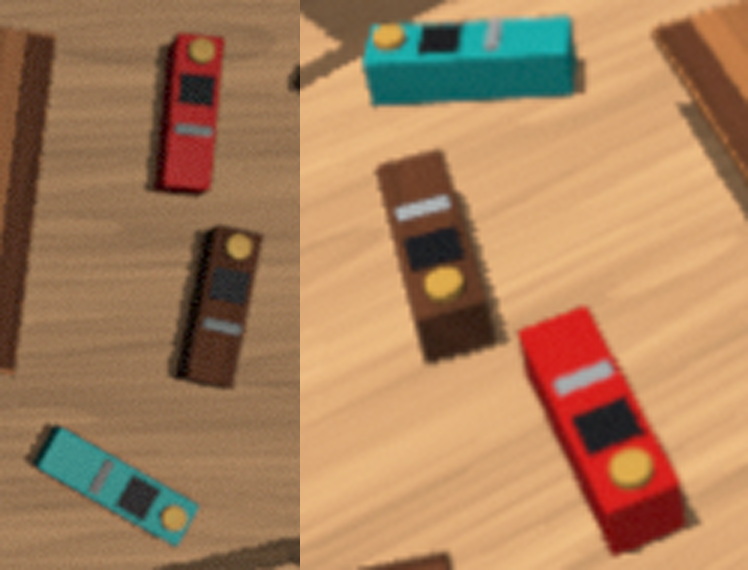

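The crop confirms it: the dark brown plane (left panel (220,305), right panel (435,255)) is the wooden one, lying between the red and turquoise look-alikes. I'll straddle the lip with the tool pitched 40° down, close softly on the plate, then swing it about the hinge.

```bash
cat >> h.py <<'E'
EX=np.array([.1605,.987,0]);EX/=np.linalg.norm(EX);EY=np.array([-EX[1],EX[0],0]);Z=np.array([0,0,1.])
LIP=np.array([.5724,-.1438,.065]); HINGE=LIP+.25*EX
def lidpose(th,p,u,w,ey=0):
    "tool pose with lip lower corner at (u along tool z, w) from grasp point; th lid angle, p pitch, deg"
    t=np.radians(th);p=np.radians(p)
    L=HINGE-.25*(np.cos(t)*EX-np.sin(t)*Z)+ey*EY
    U=np.cos(p)*EX-np.sin(p)*Z; W=np.sin(p)*EX+np.cos(p)*Z
    return L-u*U-w*W-.167*U, np.c_[-EY,-W,U]
def rel(pos,rm,s=None):
    s=s or read_state(); R0=R.from_rotvec(s['orientation'])
    d=R0.inv().apply(pos-s['tool_pos']); a=(R0.inv()*R.from_matrix(rm)).as_rotvec()
    print('xyz',np.round(d,4),'a',np.round(a,3),'|d|',round(np.linalg.norm(d),3),'deg',round(np.degrees(np.linalg.norm(a)),1))
E
python3 - <<'E'
from h import *
for u in(-.08,0):
    p,m=lidpose(0,40,u,-.015); print(p,'det',np.linalg.det(m)); rel(p,m)
p,m=lidpose(0,40,-.08,-.015); rel(p+[0,0,.1],m)
E
```

```text
[ 0.56325053 -0.20006499  0.13241319] det 0.9999999999999998
xyz [ 0.4853 -0.2506  0.2719] a [0.856 0.193 0.414] |d| 0.61 deg 55.6
[ 0.55341417 -0.260554    0.1838362 ] det 0.9999999999999998
xyz [ 0.4591 -0.1953  0.2203] a [0.856 0.193 0.414] |d| 0.545 deg 55.6
xyz [ 0.4853 -0.2507  0.1719] a [0.856 0.193 0.414] |d| 0.573 deg 55.6
```

Call:
carry_out(targets=[{"hand": 54,"x": 0.054,"y": -0.018,"z": 0.021,"ax": 0.107,"ay": 0.024,"az": 0.052},{"hand": 54,"x": 0.108,"y": -0.035,"z": 0.042,"ax": 0.214,"ay": 0.048,"az": 0.104},{"hand": 54,"x": 0.162,"y": -0.053,"z": 0.063,"ax": 0.321,"ay": 0.072,"az": 0.155},{"hand": 54,"x": 0.217,"y": -0.07,"z": 0.085,"ax": 0.428,"ay": 0.097,"az": 0.207},{"hand": 54,"x": 0.27,"y": -0.088,"z": 0.106,"ax": 0.535,"ay": 0.121,"az": 0.259},{"hand": 54,"x": 0.325,"y": -0.105,"z": 0.127,"ax": 0.642,"ay": 0.145,"az": 0.31},{"hand": 54,"x": 0.38,"y": -0.123,"z": 0.148,"ax": 0.749,"ay": 0.169,"az": 0.362},{"hand": 54,"x": 0.433,"y": -0.14,"z": 0.169,"ax": 0.856,"ay": 0.193,"az": 0.414}])

```text
t: 1.1
tool_pos: [0.5453, -0.3202, 0.2347]
orientation: [-2.261, 0.185, -0.085]
force: [0.9, -1.1, -0.9]
opening: 0.0502
gripper_force: 0.0
```

```bash
python3 - <<'E'
from h import *
s=read_state(); print(s['t'],s['q'],s['tool_pos'],s['opening'])
rel(*lidpose(0,40,.08,-.015),s);rel(*lidpose(0,40,0,-.015),s)
E
```

```text
1.1 [-0.80141715  0.59764371  1.35985644  0.67617588  1.7542418   0.85818796] [ 0.54525838 -0.32016826  0.2347147 ] 0.05020260673535369
xyz [-0.0015  0.0003 -0.0012] a [-0.002 -0.    -0.002] |d| 0.002 deg 0.1
xyz [-0.0015  0.0005  0.0788] a [-0.002 -0.    -0.002] |d| 0.079 deg 0.1
```

Call:
carry_out(targets=[{"hand": 54,"z": 0.02},{"hand": 54,"z": 0.04},{"hand": 54,"z": 0.06},{"hand": 54,"z": 0.072},{"hand": 54,"z": 0.079},{"hand": 54,"z": 0.079}])

```text
schema error: expected keys hand, x, y, z, ax, ay, az
```

```bash
python3 - <<'E'
from h import *
a,_=grab('scene'); cv2.imwrite('pics/g.png',cv2.resize(a[140:300,170:370],(750,600),interpolation=2))
s=read_state()
for th in (10,20,30,40,50): rel(*lidpose(th,max(40,th),0,-.025 if th>=40 else -.015-.01*th/40),s)
E
```

```text
xyz [-0.0036 -0.0373  0.0472] a [-0.012  0.003 -0.006] |d| 0.06 deg 0.8
xyz [-0.0039 -0.0795  0.0293] a [-0.012  0.003 -0.006] |d| 0.085 deg 0.8
xyz [-0.0043 -0.1243  0.0186] a [-0.012  0.003 -0.006] |d| 0.126 deg 0.8
xyz [-0.0045 -0.1702  0.0153] a [-0.012  0.003 -0.006] |d| 0.171 deg 0.8
xyz [-0.005  -0.2421  0.0269] a [-0.187  0.004 -0.006] |d| 0.244 deg 10.7
```

View pics/g.png

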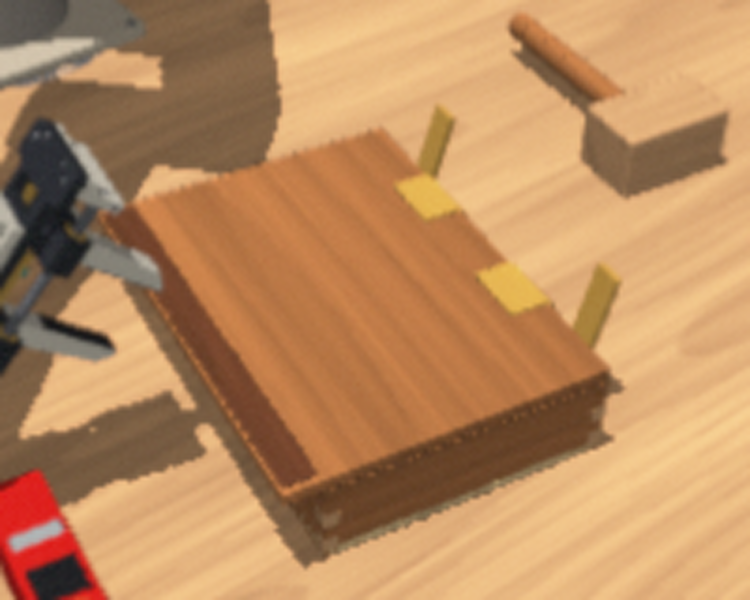

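The gripper stands in front of the lip with its fingers open (fingertips near (140,275) and (100,345) of the crop). The move was refused because every key is needed, so I'll resend it complete.

Call:
carry_out(targets=[{"hand": 54,"x": -0.001,"y": 0,"z": 0.02,"ax": 0,"ay": 0,"az": 0},{"hand": 54,"x": -0.002,"y": 0,"z": 0.04,"ax": 0,"ay": 0,"az": 0},{"hand": 54,"x": -0.003,"y": 0,"z": 0.06,"ax": 0,"ay": 0,"az": 0},{"hand": 54,"x": -0.003,"y": 0,"z": 0.072,"ax": 0,"ay": 0,"az": 0},{"hand": 54,"x": -0.003,"y": 0,"z": 0.079,"ax": 0,"ay": 0,"az": 0},{"hand": 54,"x": -0.003,"y": 0,"z": 0.079,"ax": 0,"ay": 0,"az": 0}])

```text
t: 1.9
tool_pos: [0.5505, -0.2612, 0.1849]
orientation: [-2.265, 0.182, -0.085]
force: [0.2, -0.5, -0.2]
opening: 0.0505
gripper_force: 0.0
```

```bash
python3 - <<'E'
from h import *
a,_=grab('scene'); cv2.imwrite('pics/g2.png',cv2.resize(a[160:280,180:330],(750,600),interpolation=2))
s=read_state(); print(s['force'])
for th in (0,10,20,30,40,50): rel(*lidpose(th,max(40,th),0,-.025 if th>=40 else -.015-.01*th/40),s)
E
```

```text
[-0.46507317  0.0689157   0.09540437]
xyz [0.0025 0.0001 0.002 ] a [ 0.002 -0.     0.001] |d| 0.003 deg 0.1
xyz [ 0.0026 -0.038  -0.0231] a [ 0.002 -0.     0.001] |d| 0.045 deg 0.1
xyz [ 0.0026 -0.08   -0.0416] a [ 0.002 -0.     0.001] |d| 0.09 deg 0.1
xyz [ 0.0027 -0.1245 -0.053 ] a [ 0.002 -0.     0.001] |d| 0.135 deg 0.1
xyz [ 0.0027 -0.1704 -0.0569] a [ 0.002 -0.     0.001] |d| 0.18 deg 0.1
xyz [ 0.0028 -0.2425 -0.0464] a [-0.172 -0.     0.001] |d| 0.247 deg 9.9
```

View pics/g2.png

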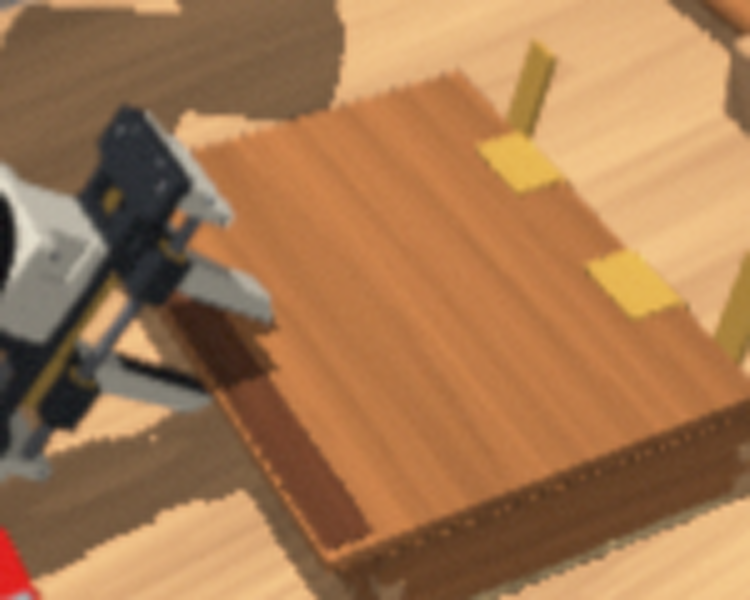

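The upper finger (tip (265,310)) is over the lid and the lower one (tip (200,400)) is below the lip, so I can start lifting.

Call:
carry_out(targets=[{"hand": 54,"x": 0.002,"y": -0.01,"z": -0.002,"ax": 0,"ay": 0,"az": 0},{"hand": 54,"x": 0.002,"y": -0.02,"z": -0.01,"ax": 0,"ay": 0,"az": 0},{"hand": 54,"x": 0.002,"y": -0.029,"z": -0.017,"ax": 0,"ay": 0,"az": 0},{"hand": 54,"x": 0.002,"y": -0.038,"z": -0.023,"ax": 0,"ay": 0,"az": 0},{"hand": 54,"x": 0.002,"y": -0.048,"z": -0.028,"ax": 0,"ay": 0,"az": 0},{"hand": 54,"x": 0.002,"y": -0.058,"z": -0.033,"ax": 0,"ay": 0,"az": 0},{"hand": 54,"x": 0.002,"y": -0.069,"z": -0.037,"ax": 0,"ay": 0,"az": 0},{"hand": 54,"x": 0.002,"y": -0.08,"z": -0.041,"ax": 0,"ay": 0,"az": 0}])

```text
t: 2.95
tool_pos: [0.5559, -0.2424, 0.2738]
orientation: [-2.267, 0.183, -0.087]
force: [-1.3, -5.5, -1.4]
opening: 0.0506
gripper_force: 2.3
```

```bash
python3 - <<'E'
from h import *
s=read_state(); print(s['force'])
for th in (20,25,30,35,40,43,46): rel(*lidpose(th,max(40,th),0,-.025 if th>=40 else -.015-.01*th/40),s)
E
```

```text
[-1.34406703 -5.46561251 -1.42470338]
xyz [0.0005 0.0005 0.0004] a [ 0.004 -0.002  0.001] |d| 0.001 deg 0.2
xyz [ 0.0005 -0.0215 -0.0063] a [ 0.004 -0.002  0.001] |d| 0.022 deg 0.2
xyz [ 0.0005 -0.044  -0.0111] a [ 0.004 -0.002  0.001] |d| 0.045 deg 0.2
xyz [ 0.0006 -0.0669 -0.014 ] a [ 0.004 -0.002  0.001] |d| 0.068 deg 0.2
xyz [ 0.0006 -0.0899 -0.015 ] a [ 0.004 -0.002  0.001] |d| 0.091 deg 0.2
xyz [ 0.0006 -0.1117 -0.0132] a [-0.049 -0.002  0.001] |d| 0.112 deg 2.8
xyz [ 0.0006 -0.1334 -0.0103] a [-0.101 -0.002  0.001] |d| 0.134 deg 5.8
```

Call:
carry_out(targets=[{"hand": 54,"x": 0,"y": -0.011,"z": -0.003,"ax": 0,"ay": 0,"az": 0},{"hand": 54,"x": 0,"y": -0.022,"z": -0.006,"ax": 0,"ay": 0,"az": 0},{"hand": 54,"x": 0,"y": -0.033,"z": -0.009,"ax": 0,"ay": 0,"az": 0},{"hand": 54,"x": 0,"y": -0.044,"z": -0.011,"ax": 0,"ay": 0,"az": 0},{"hand": 54,"x": 0,"y": -0.055,"z": -0.013,"ax": 0,"ay": 0,"az": 0},{"hand": 54,"x": 0,"y": -0.067,"z": -0.014,"ax": 0,"ay": 0,"az": 0},{"hand": 54,"x": 0,"y": -0.078,"z": -0.0145,"ax": 0,"ay": 0,"az": 0},{"hand": 54,"x": 0,"y": -0.09,"z": -0.015,"ax": 0,"ay": 0,"az": 0}])

```text
t: 3.95
tool_pos: [0.5632, -0.1951, 0.3513]
orientation: [-2.265, 0.182, -0.085]
force: [1.1, -0.0, -3.0]
opening: 0.0503
gripper_force: 1.3
```

```bash
python3 - <<'E'
from h import *
s=read_state(); print(s['force'],s['q'])
a,_=grab('scene'); cv2.imwrite('pics/g3.png',cv2.resize(a[90:290,120:370],(750,600),interpolation=2))
E
```

```text
[ 1.10288265 -0.04895924 -3.02322946] [-0.64189021  0.31405622  1.50299     0.76180568  1.75843414  1.06551749]
```

View pics/g3.png

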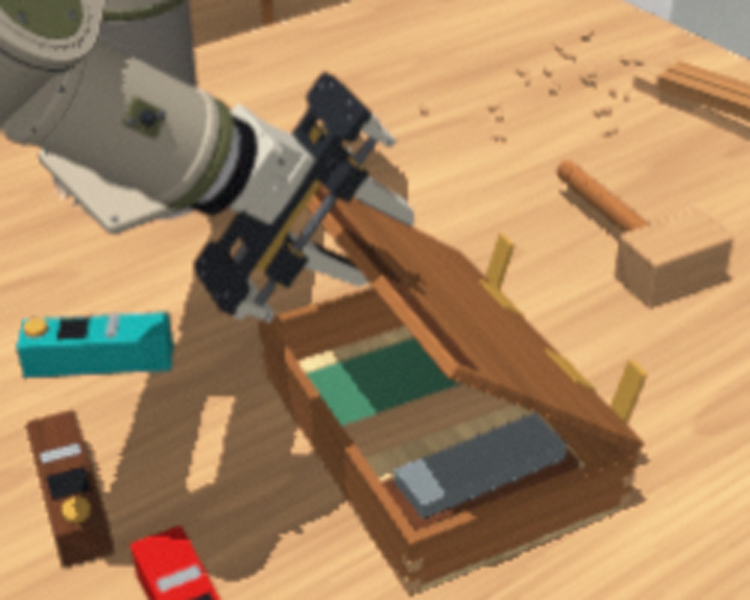

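The lid is up about 40° and resting on the lower finger (tip (360,278)). The green pad is in the compartment nearer the robot (385,375) and the stone is in the far one (490,460). I'll close softly on the plate.

Call:
carry_out(targets=[{"hand": 30,"x": 0,"y": 0,"z": 0,"ax": 0,"ay": 0,"az": 0},{"hand": 20,"x": 0,"y": 0,"z": 0,"ax": 0,"ay": 0,"az": 0},{"hand": 10,"x": 0,"y": 0,"z": 0,"ax": 0,"ay": 0,"az": 0},{"hand": 5,"x": 0,"y": 0,"z": 0,"ax": 0,"ay": 0,"az": 0}], newtons=8)

```text
t: 4.5
tool_pos: [0.563, -0.1958, 0.3503]
orientation: [-2.264, 0.183, -0.084]
force: [0.2, -0.4, -2.5]
opening: 0.0149
gripper_force: 1.1
```

```bash
cat >> h.py <<'E'
def swing(dths,s=None):
    s=s or read_state(); R0=R.from_rotvec(s['orientation'])
    for d in dths:
        r=R.from_rotvec(np.radians(d)*EY*SGN)
        p=HINGE+r.apply(s['tool_pos']-HINGE); print(d,end=' '); rel(p,(r*R0).as_matrix(),s)
SGN=np.sign(np.cross(EY,-EX)[2]) # rotation that lifts the lip
E
python3 - <<'E'
from h import *
s=read_state(); print(s['force'],s['opening'],s['gripper_force'],np.degrees(np.arcsin(-R.from_rotvec(s['orientation']).as_matrix()[2,2])))
swing([5,10,15,20,25,30])
E
```

```text
[ 0.22217584 -0.41341634 -2.53995807] 0.014881657132379498 1.1132907403225545 40.084073596612065
5 xyz [-0.     -0.0361  0.0036] a [-0.087  0.     0.   ] |d| 0.036 deg 5.0
10 xyz [-0.     -0.0718  0.0104] a [-0.175  0.     0.   ] |d| 0.073 deg 10.0
15 xyz [-0.     -0.1067  0.0202] a [-0.262  0.     0.   ] |d| 0.109 deg 15.0
20 xyz [-0.     -0.1407  0.033 ] a [-0.349  0.     0.   ] |d| 0.144 deg 20.0
25 xyz [-0.     -0.1734  0.0488] a [-0.436  0.     0.   ] |d| 0.18 deg 25.0
30 xyz [-0.     -0.2046  0.0673] a [-0.524  0.     0.   ] |d| 0.215 deg 30.0
```

Call:
carry_out(targets=[{"hand": 5,"x": 0,"y": -0.027,"z": 0.002,"ax": -0.065,"ay": 0,"az": 0},{"hand": 5,"x": 0,"y": -0.054,"z": 0.007,"ax": -0.131,"ay": 0,"az": 0},{"hand": 5,"x": 0,"y": -0.081,"z": 0.0126,"ax": -0.196,"ay": 0,"az": 0},{"hand": 5,"x": 0,"y": -0.107,"z": 0.02,"ax": -0.262,"ay": 0,"az": 0},{"hand": 5,"x": 0,"y": -0.132,"z": 0.0295,"ax": -0.327,"ay": 0,"az": 0},{"hand": 5,"x": 0,"y": -0.157,"z": 0.0405,"ax": -0.393,"ay": 0,"az": 0},{"hand": 5,"x": 0,"y": -0.181,"z": 0.053,"ax": -0.458,"ay": 0,"az": 0},{"hand": 5,"x": 0,"y": -0.205,"z": 0.067,"ax": -0.524,"ay": 0,"az": 0}])

```text
t: 5.5
tool_pos: [0.5921, -0.0139, 0.4627]
orientation: [-2.789, 0.225, -0.034]
force: [2.3, 1.0, -11.8]
opening: 0.0134
gripper_force: 7.7
```

```bash
python3 - <<'E'
from h import *
s=read_state(); print(s['force'],s['q'],s['opening'],s['gripper_force'],np.degrees(np.arcsin(-R.from_rotvec(s['orientation']).as_matrix()[2,2])))
swing([3.5,7,10.5,14,17.5,21,24.5,28])
E
```

```text
[  2.29857874   0.95361563 -11.80487931] [-0.22007395  0.08194369  1.45555809  0.34412152  1.62561327  1.52739322] 0.013404492937708202 7.736752809723839 70.26443097462321
3.5 xyz [-0.     -0.0253  0.0022] a [-0.061  0.     0.   ] |d| 0.025 deg 3.5
7 xyz [-0.     -0.0503  0.0058] a [-0.122  0.     0.   ] |d| 0.051 deg 7.0
10.5 xyz [-0.     -0.0751  0.0111] a [-0.183  0.     0.001] |d| 0.076 deg 10.5
14 xyz [-0.     -0.0996  0.0178] a [-0.244  0.     0.001] |d| 0.101 deg 14.0
17.5 xyz [-0.     -0.1236  0.026 ] a [-0.305  0.     0.001] |d| 0.126 deg 17.5
21 xyz [ 0.     -0.147   0.0356] a [-0.367  0.     0.001] |d| 0.151 deg 21.0
24.5 xyz [ 0.     -0.1698  0.0467] a [-0.428  0.     0.002] |d| 0.176 deg 24.5
28 xyz [ 1.000e-04 -1.919e-01  5.910e-02] a [-0.489  0.     0.002] |d| 0.201 deg 28.0
```

Call:
carry_out(targets=[{"hand": 5,"x": 0,"y": -0.025,"z": 0.003,"ax": -0.061,"ay": 0,"az": 0},{"hand": 5,"x": 0,"y": -0.05,"z": 0.007,"ax": -0.122,"ay": 0,"az": 0},{"hand": 5,"x": 0,"y": -0.075,"z": 0.012,"ax": -0.183,"ay": 0,"az": 0},{"hand": 5,"x": 0,"y": -0.1,"z": 0.019,"ax": -0.244,"ay": 0,"az": 0},{"hand": 5,"x": 0,"y": -0.124,"z": 0.027,"ax": -0.305,"ay": 0,"az": 0},{"hand": 5,"x": 0,"y": -0.147,"z": 0.036,"ax": -0.367,"ay": 0,"az": 0},{"hand": 5,"x": 0,"y": -0.17,"z": 0.047,"ax": -0.428,"ay": 0,"az": 0.001},{"hand": 5,"x": 0,"y": -0.192,"z": 0.059,"ax": -0.489,"ay": 0,"az": 0.002}])

```text
t: 6.5
tool_pos: [0.6243, 0.1837, 0.4712]
orientation: [2.986, -0.244, -0.026]
force: [1.5, -3.5, -10.6]
opening: 0.0132
gripper_force: 7.8
```

```bash
python3 - <<'E'
from h import *
s=read_state(); print(s['force'],s['q'],s['opening'],s['gripper_force'],np.degrees(np.arccos(-R.from_rotvec(s['orientation']).as_matrix()[2,2])))
swing([2,4,6,8])
b,_=grab('scene','lid1.png')
E
```

```text
[  1.46776593  -3.54899716 -10.61384396] [ 0.24630305  0.29010938  1.19001614 -0.13390222  1.72350466  1.96376464] 0.01324330732311988 7.771224966854788 8.402762292565363
2 xyz [-0.     -0.0144  0.001 ] a [-0.035  0.     0.   ] |d| 0.014 deg 2.0
4 xyz [-0.     -0.0288  0.0025] a [-0.07  0.    0.  ] |d| 0.029 deg 4.0
6 xyz [-0.     -0.0431  0.0045] a [-0.105  0.     0.001] |d| 0.043 deg 6.0
8 xyz [-0.     -0.0574  0.007 ] a [-0.14   0.     0.001] |d| 0.058 deg 8.0
```

View pics/lid1.png

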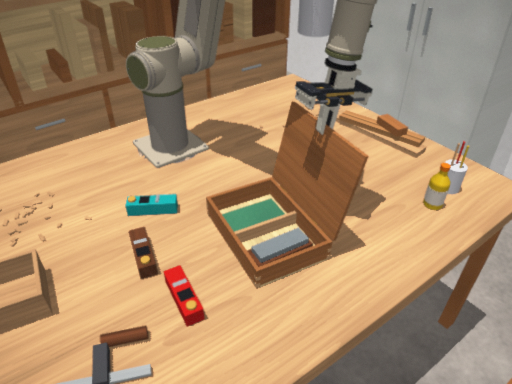

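The lid is past vertical, held in the gripper at (328,120). I'll ease it the last degrees onto the stop.

Call:
carry_out(targets=[{"hand": 5,"x": 0,"y": -0.0108,"z": 0.001,"ax": -0.026,"ay": 0,"az": 0},{"hand": 5,"x": 0,"y": -0.0216,"z": 0.002,"ax": -0.052,"ay": 0,"az": 0},{"hand": 5,"x": 0,"y": -0.0324,"z": 0.003,"ax": -0.079,"ay": 0,"az": 0},{"hand": 5,"x": 0,"y": -0.0431,"z": 0.0045,"ax": -0.105,"ay": 0,"az": 0},{"hand": 5,"x": 0,"y": -0.0431,"z": 0.0045,"ax": -0.105,"ay": 0,"az": 0}])

```text
t: 7.18
tool_pos: [0.6313, 0.2223, 0.4627]
orientation: [2.878, -0.24, -0.035]
force: [-7.3, -17.2, -6.0]
opening: 0.0366
gripper_force: 8.0
```

```bash
python3 - <<'E'
from h import *
s=read_state(); print(s['force'],s['opening'],s['gripper_force'],np.degrees(np.arccos(-R.from_rotvec(s['orientation']).as_matrix()[2,2])))
swing([2,3])
a,d=grab('scene'); P,u,v=cloud('scene',d)
# lid inner face: points above .09 near hinge, compute angle by PCA
q=P-HINGE; x=q@EX; y=q@EY; z=q[:,2]
k=(np.abs(x)<.15)&(np.abs(y)<.15)&(z>.06)&(z<.17)
c=np.polyfit(z[k],x[k],1); r=x[k]-np.polyval(c,z[k]); kk=np.abs(r)<.02; c=np.polyfit(z[k][kk],x[k][kk],1)
print(k.sum(),'lid angle',90+np.degrees(np.arctan(c[0])),c)
E
```

```text
[ -7.26382752 -17.1660335   -5.9946296 ] 0.03664841000426641 7.965676188468933 14.57004846301669
2 xyz [-0.0001 -0.0145  0.0008] a [-0.035  0.     0.   ] |d| 0.015 deg 2.0
3 xyz [-0.0001 -0.0217  0.0015] a [-0.052  0.     0.   ] |d| 0.022 deg 3.0
3031 lid angle 105.0124332640498 [ 0.26818179 -0.00266462]
```

The lid is on its stop (105°). I'll open and back out along the plate.

Call:
carry_out(targets=[{"hand": 90,"x": 0,"y": 0.008,"z": 0,"ax": 0,"ay": 0,"az": 0},{"hand": 90,"x": 0,"y": 0.012,"z": 0,"ax": 0,"ay": 0,"az": 0},{"hand": 90,"x": 0,"y": 0.012,"z": 0,"ax": 0,"ay": 0,"az": 0},{"hand": 90,"x": 0,"y": 0.012,"z": -0.03,"ax": 0,"ay": 0,"az": 0},{"hand": 90,"x": 0,"y": 0.012,"z": -0.07,"ax": 0,"ay": 0,"az": 0},{"hand": 90,"x": 0,"y": 0.012,"z": -0.11,"ax": 0,"ay": 0,"az": 0}])

```text
t: 7.98
tool_pos: [0.6337, 0.2403, 0.5749]
orientation: [2.886, -0.235, -0.028]
force: [1.1, -0.2, 0.7]
opening: 0.0834
gripper_force: 0.0
```

```bash
cat >> h.py <<'E'
def down(g,cdir,gz):
    "pointing down, grasp point at g (x,y), height gz, fingers closing along +-cdir"
    c=np.r_[np.array(cdir)/np.linalg.norm(cdir),0]; m=np.c_[np.cross(c,-Z),c,-Z]
    return np.r_[g,gz+.167],m
E
python3 - <<'E'
from h import *
s=read_state(); print(s['force'],s['opening'],s['q'])
b,d=grab('top'); cv2.imwrite('pics/t2.png',b)
P,u,v=cloud('top',d); X=np.zeros(d.shape+(3,));X[v,u]=P;H=X[...,2]
m=((H>.02)&(H<.07)).astype(np.uint8); m[:,:355]=0;m[:,395:]=0;m[:160]=0;m[225:]=0
c=max(cv2.findContours(m,0,2)[0],key=cv2.contourArea)
w=onz('top',c.reshape(-1,2),.044)[:,:2].astype(np.float32); r=cv2.minAreaRect(w); print('plane',r)
h=cv2.cvtColor(b,cv2.COLOR_BGR2HSV); g=cv2.inRange(h,(50,60,20),(85,255,255))
g[:60]=0;g[230:]=0;g[:,:200]=0;g[:,330:]=0
c=max(cv2.findContours(g,0,2)[0],key=cv2.contourArea)
w=onz('top',c.reshape(-1,2),.011)[:,:2].astype(np.float32); r=cv2.minAreaRect(w);print('pad top',r,cv2.boundingRect(c))
ch=HINGE-.11*EX; print('pad from chest',ch+.0775*EY, ch)
a,_=grab('scene');h=cv2.cvtColor(a,cv2.COLOR_BGR2HSV); g=cv2.inRange(h,(50,60,20),(85,255,255));g[:190]=0;g[:,:205]=0;g[:,320:]=0
c=max(cv2.findContours(g,0,2)[0],key=cv2.contourArea)
w=onz('scene',c.reshape(-1,2),.011)[:,:2].astype(np.float32); print('pad scene',cv2.minAreaRect(w))
for cd in ([.237,.971],[-.237,-.971]): rel(*down([.473,-.317],cd,.15),s)
E
```

```text
[ 1.11380936 -0.23860051  0.71802332] 0.08335975019301362 [ 0.34714843  0.4297834   0.83700597 -0.23544532  1.98583587  1.99724142]
plane ((0.4732351303100586, -0.31741446256637573), (0.0495314747095108, 0.15084125101566315), 75.91096496582031)
pad top ((0.5180517435073853, 0.006020262837409973), (0.18113256990909576, 0.09706123918294907), 80.91715240478516) (226, 161, 65, 40)
pad from chest [0.51837559 0.00682408 0.065     ] [ 0.59487079 -0.00561511  0.065     ]
pad scene ((0.5151756405830383, 0.010591559112071991), (0.16592587530612946, 0.08080802857875824), 80.97767639160156)
xyz [-0.0686  0.4956  0.3907] a [ 0.016  0.377 -3.042] |d| 0.635 deg 175.6
xyz [-0.0686  0.4956  0.3907] a [ 0.246 -0.01   0.076] |d| 0.635 deg 14.8
```

View pics/t2.png

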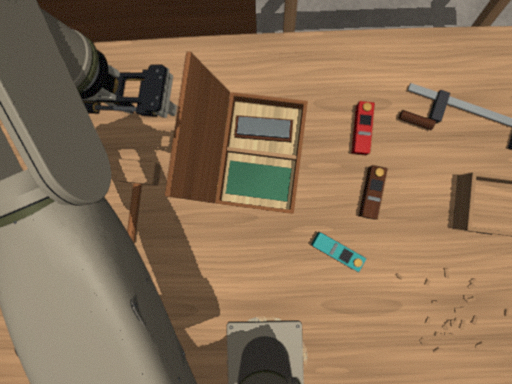

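The top view shows the lid standing open by itself and the pad clear at (258,178). The stone (264,128), mallet and look-alikes are untouched, and the brown plane is at (374,192). I'll go above it.

Call:
carry_out(targets=[{"hand": 90,"x": -0.008,"y": 0.058,"z": 0.0,"ax": 0.03,"ay": 0,"az": 0.01},{"hand": 90,"x": -0.016,"y": 0.116,"z": 0.01,"ax": 0.06,"ay": 0,"az": 0.02},{"hand": 90,"x": -0.024,"y": 0.172,"z": 0.03,"ax": 0.09,"ay": 0,"az": 0.03},{"hand": 90,"x": -0.032,"y": 0.226,"z": 0.055,"ax": 0.12,"ay": 0,"az": 0.04},{"hand": 90,"x": -0.04,"y": 0.28,"z": 0.085,"ax": 0.15,"ay": 0,"az": 0.05},{"hand": 90,"x": -0.048,"y": 0.33,"z": 0.12,"ax": 0.18,"ay": 0,"az": 0.055},{"hand": 90,"x": -0.055,"y": 0.38,"z": 0.155,"ax": 0.21,"ay": -0.005,"az": 0.065},{"hand": 90,"x": -0.06,"y": 0.428,"z": 0.19,"ax": 0.246,"ay": -0.01,"az": 0.076}])

```text
t: 9.07
tool_pos: [0.4989, -0.2073, 0.493]
orientation: [3.119, -0.376, 0.001]
force: [0.2, -0.5, 0.3]
opening: 0.0835
gripper_force: 0.0
```

```bash
python3 - <<'E'
from h import *
s=read_state(); print(s['tool_pos'])
for z in(.10,.024): rel(*down([.473,-.317],[-.2435,-.97],z),s)
E
```

```text
[ 0.49887253 -0.20728931  0.49295701]
xyz [0.0008 0.1127 0.226 ] a [ 0.    -0.001  0.006] |d| 0.253 deg 0.4
xyz [0.0007 0.1127 0.302 ] a [ 0.    -0.001  0.006] |d| 0.322 deg 0.4
```

Call:
carry_out(targets=[{"hand": 90,"x": 0,"y": 0.028,"z": 0.05,"ax": 0,"ay": 0,"az": 0},{"hand": 90,"x": 0,"y": 0.056,"z": 0.1,"ax": 0,"ay": 0,"az": 0},{"hand": 90,"x": 0,"y": 0.085,"z": 0.15,"ax": 0,"ay": 0,"az": 0.003},{"hand": 90,"x": 0,"y": 0.113,"z": 0.2,"ax": 0,"ay": 0,"az": 0.006},{"hand": 90,"x": 0.001,"y": 0.113,"z": 0.24,"ax": 0,"ay": 0,"az": 0.006},{"hand": 90,"x": 0.001,"y": 0.113,"z": 0.275,"ax": 0,"ay": 0,"az": 0.006},{"hand": 90,"x": 0.001,"y": 0.113,"z": 0.295,"ax": 0,"ay": 0,"az": 0.006},{"hand": 90,"x": 0.001,"y": 0.113,"z": 0.302,"ax": 0,"ay": 0,"az": 0.006}])

```text
t: 10.07
tool_pos: [0.4736, -0.3158, 0.1908]
orientation: [3.118, -0.384, -0.003]
force: [-0.2, 0.0, -0.5]
opening: 0.0833
gripper_force: 0.0
```

Call:
carry_out(targets=[{"hand": 40,"x": 0,"y": 0,"z": 0,"ax": 0,"ay": 0,"az": 0},{"hand": 30,"x": 0,"y": 0,"z": 0,"ax": 0,"ay": 0,"az": 0},{"hand": 30,"x": 0,"y": 0,"z": 0,"ax": 0,"ay": 0,"az": 0},{"hand": 30,"x": 0,"y": 0,"z": 0,"ax": 0,"ay": 0,"az": 0},{"hand": 30,"x": 0,"y": 0,"z": 0,"ax": 0,"ay": 0,"az": 0}], newtons=30)

```text
t: 10.7
tool_pos: [0.4744, -0.3172, 0.1934]
orientation: [3.115, -0.384, 0.003]
force: [-0.9, -4.5, 6.3]
opening: 0.0459
gripper_force: 30.0
```

Call:
carry_out(targets=[{"hand": 30,"x": 0,"y": 0,"z": -0.01,"ax": 0,"ay": 0,"az": 0},{"hand": 30,"x": 0,"y": 0,"z": -0.03,"ax": 0,"ay": 0,"az": 0},{"hand": 30,"x": 0,"y": 0,"z": -0.06,"ax": 0,"ay": 0,"az": 0},{"hand": 30,"x": 0,"y": 0,"z": -0.1,"ax": 0,"ay": 0,"az": 0},{"hand": 30,"x": 0,"y": 0,"z": -0.14,"ax": 0,"ay": 0,"az": 0},{"hand": 30,"x": 0,"y": 0,"z": -0.15,"ax": 0,"ay": 0,"az": 0}])

```text
t: 11.45
tool_pos: [0.4748, -0.3164, 0.3462]
orientation: [3.114, -0.383, 0.008]
force: [-1.0, -0.3, -4.2]
opening: 0.0459
gripper_force: 30.0
```

```bash
python3 - <<'E'
from h import *
s=read_state(); print(s['tool_pos'],s['opening'],s['gripper_force'],s['force'],s['q'])
for z in(.18,.036): rel(*down([.518,.0065],-EY[:2],z),s)
a,d=grab('scene'); cv2.imwrite('pics/l.png',cv2.resize(a[100:300,80:330],(750,600),interpolation=2))
E
```

```text
[ 0.47478652 -0.31640224  0.34620964] 0.04588687660804166 29.98652458190918 [-1.02107072 -0.28082068 -4.22177848] [-6.77380487e-01  8.24362395e-02  1.64724905e+00 -9.09707435e-04
  1.40567479e+00  1.13857278e+00]
xyz [-0.0364 -0.3237 -0.0021] a [ 7.000e-03 -1.000e-03 -1.655e+00] |d| 0.326 deg 94.8
xyz [-0.0372 -0.3242  0.1419] a [ 7.000e-03 -1.000e-03 -1.655e+00] |d| 0.356 deg 94.8
```

View pics/l.png

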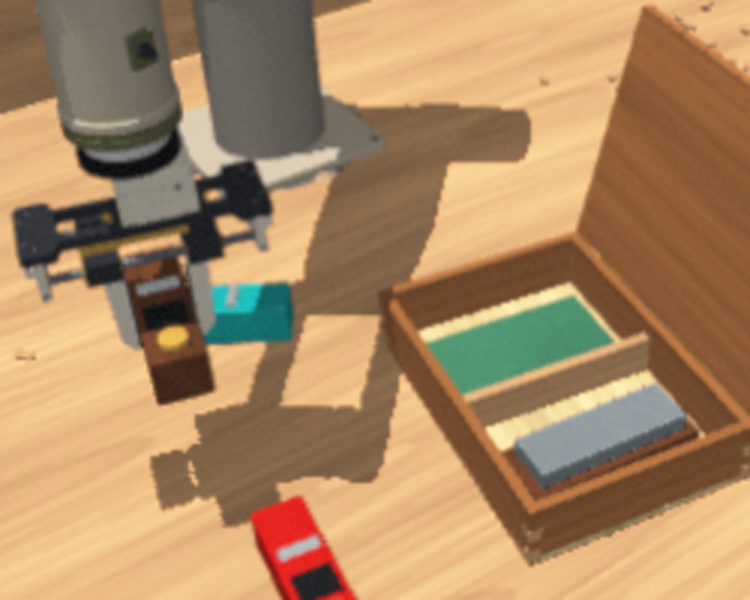

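The dark brown plane is held level at (165,320) in the crop. I'll carry it over to the pad.

Call:
carry_out(targets=[{"hand": 30,"x": -0.002,"y": -0.02,"z": 0,"ax": 0,"ay": 0,"az": -0.1},{"hand": 30,"x": -0.006,"y": -0.055,"z": 0,"ax": 0.001,"ay": 0,"az": -0.28},{"hand": 30,"x": -0.01,"y": -0.09,"z": 0,"ax": 0.002,"ay": 0,"az": -0.46},{"hand": 30,"x": -0.015,"y": -0.13,"z": 0,"ax": 0.003,"ay": 0,"az": -0.64},{"hand": 30,"x": -0.019,"y": -0.17,"z": 0,"ax": 0.004,"ay": 0,"az": -0.82},{"hand": 30,"x": -0.023,"y": -0.21,"z": 0,"ax": 0.005,"ay": 0,"az": -1.0},{"hand": 30,"x": -0.027,"y": -0.245,"z": 0,"ax": 0.006,"ay": 0,"az": -1.18},{"hand": 30,"x": -0.032,"y": -0.28,"z": 0,"ax": 0.007,"ay": 0,"az": -1.36}])

```text
t: 12.5
tool_pos: [0.5102, -0.0353, 0.3394]
orientation: [-2.654, -1.665, 0.004]
force: [0.6, 0.2, -4.4]
opening: 0.0458
gripper_force: 30.0
```

```bash
python3 - <<'E'
from h import *
s=read_state()
for z in(.18,.12,.05,.038): rel(*down([.518,.0065],-EY[:2],z),s)
E
```

```text
xyz [ 0.041  -0.0112 -0.0074] a [-0.008 -0.003 -0.289] |d| 0.043 deg 16.6
xyz [ 0.0409 -0.0107  0.0526] a [-0.008 -0.003 -0.289] |d| 0.067 deg 16.6
xyz [ 0.0407 -0.0102  0.1226] a [-0.008 -0.003 -0.289] |d| 0.13 deg 16.6
xyz [ 0.0407 -0.01    0.1346] a [-0.008 -0.003 -0.289] |d| 0.141 deg 16.6
```

Call:
carry_out(targets=[{"hand": 30,"x": 0.015,"y": -0.004,"z": -0.005,"ax": -0.003,"ay": -0.001,"az": -0.12},{"hand": 30,"x": 0.03,"y": -0.008,"z": -0.005,"ax": -0.006,"ay": -0.002,"az": -0.24},{"hand": 30,"x": 0.041,"y": -0.011,"z": 0.0,"ax": -0.008,"ay": -0.003,"az": -0.289},{"hand": 30,"x": 0.041,"y": -0.011,"z": 0.025,"ax": -0.008,"ay": -0.003,"az": -0.289},{"hand": 30,"x": 0.041,"y": -0.011,"z": 0.055,"ax": -0.008,"ay": -0.003,"az": -0.289},{"hand": 30,"x": 0.041,"y": -0.01,"z": 0.08,"ax": -0.008,"ay": -0.003,"az": -0.289},{"hand": 30,"x": 0.041,"y": -0.01,"z": 0.095,"ax": -0.008,"ay": -0.003,"az": -0.289},{"hand": 30,"x": 0.041,"y": -0.01,"z": 0.1,"ax": -0.008,"ay": -0.003,"az": -0.289}])

```text
t: 13.5
tool_pos: [0.519, 0.005, 0.2402]
orientation: [2.399, 2.027, 0.001]
force: [-0.1, -0.7, -3.9]
opening: 0.0461
gripper_force: 30.0
```

```bash
python3 - <<'E'
from h import *
s=read_state(); print(s['tool_pos'],s['force'],s['opening'])
rel(*down([.518,.0065],-EY[:2],.037),s)
a,d=grab('scene'); cv2.imwrite('pics/m.png',cv2.resize(a[120:300,180:380],(667,600),interpolation=2))
E
```

```text
[0.51902942 0.00499596 0.24022909] [-0.09163875 -0.65967666 -3.94083615] 0.046104119270241634
xyz [ 0.0013 -0.0013  0.0362] a [ 0.001  0.    -0.007] |d| 0.036 deg 0.4
```

View pics/m.png

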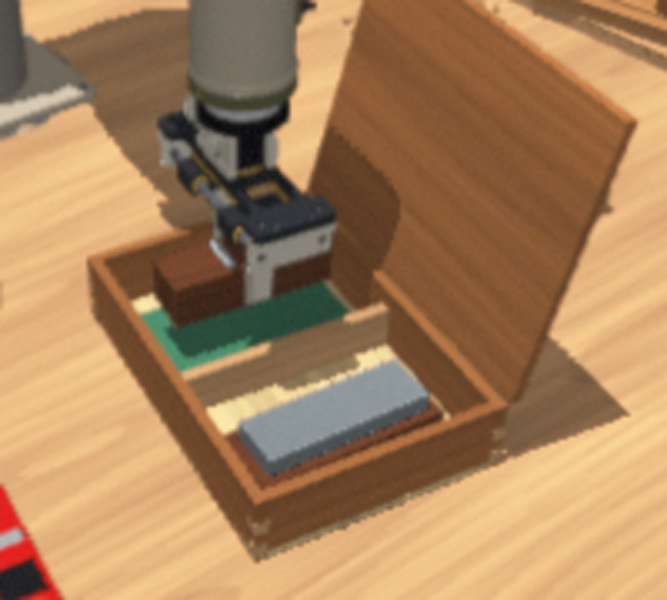

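The plane hangs level above the pad and within the walls ((250,270) in the crop). I'll lower it slowly.

Call:
carry_out(targets=[{"hand": 30,"x": 0.001,"y": -0.001,"z": 0.01,"ax": 0,"ay": 0,"az": -0.007},{"hand": 30,"x": 0.001,"y": -0.001,"z": 0.02,"ax": 0,"ay": 0,"az": -0.007},{"hand": 30,"x": 0.001,"y": -0.001,"z": 0.026,"ax": 0,"ay": 0,"az": -0.007},{"hand": 30,"x": 0.001,"y": -0.001,"z": 0.03,"ax": 0,"ay": 0,"az": -0.007},{"hand": 30,"x": 0.001,"y": -0.001,"z": 0.032,"ax": 0,"ay": 0,"az": -0.007},{"hand": 30,"x": 0.001,"y": -0.001,"z": 0.033,"ax": 0,"ay": 0,"az": -0.007}])

```text
t: 14.3
tool_pos: [0.5191, 0.0061, 0.2089]
orientation: [2.39, 2.035, 0.004]
force: [0.2, -0.0, -4.3]
opening: 0.0462
gripper_force: 30.0
```

Call:
carry_out(targets=[{"hand": 30,"x": 0,"y": 0,"z": 0.001,"ax": 0,"ay": 0,"az": 0},{"hand": 30,"x": 0,"y": 0,"z": 0.002,"ax": 0,"ay": 0,"az": 0},{"hand": 30,"x": 0,"y": 0,"z": 0.002,"ax": 0,"ay": 0,"az": 0}])

```text
t: 14.68
tool_pos: [0.519, 0.0061, 0.2068]
orientation: [2.39, 2.035, 0.004]
force: [-0.2, -0.2, -4.8]
opening: 0.046
gripper_force: 30.0
```

Call:
carry_out(targets=[{"hand": 30,"x": 0,"y": 0,"z": 0.001,"ax": 0,"ay": 0,"az": 0},{"hand": 30,"x": 0,"y": 0,"z": 0.002,"ax": 0,"ay": 0,"az": 0},{"hand": 30,"x": 0,"y": 0,"z": 0.002,"ax": 0,"ay": 0,"az": 0}])

```text
t: 15.05
tool_pos: [0.519, 0.0061, 0.2047]
orientation: [2.39, 2.035, 0.003]
force: [-0.2, 0.9, -3.5]
opening: 0.0458
gripper_force: 30.0
```

Call:
carry_out(targets=[{"hand": 30,"x": 0,"y": 0,"z": 0.001,"ax": 0,"ay": 0,"az": 0},{"hand": 30,"x": 0,"y": 0,"z": 0.001,"ax": 0,"ay": 0,"az": 0}])

```text
t: 15.3
tool_pos: [0.5191, 0.0061, 0.2044]
orientation: [2.39, 2.035, 0.003]
force: [-3.8, -0.3, 3.7]
opening: 0.0456
gripper_force: 30.0
```

Contact: the vertical force changed sign. I'll settle another half millimetre and open gently.

Call:
carry_out(targets=[{"hand": 30,"x": 0,"y": 0,"z": 0.0005,"ax": 0,"ay": 0,"az": 0},{"hand": 52,"x": 0,"y": 0,"z": 0.0005,"ax": 0,"ay": 0,"az": 0},{"hand": 60,"x": 0,"y": 0,"z": 0,"ax": 0,"ay": 0,"az": 0},{"hand": 75,"x": 0,"y": 0,"z": 0,"ax": 0,"ay": 0,"az": 0},{"hand": 75,"x": 0,"y": 0,"z": 0,"ax": 0,"ay": 0,"az": 0}])

```text
t: 15.92
tool_pos: [0.5191, 0.0062, 0.2038]
orientation: [2.39, 2.035, 0.004]
force: [-0.0, 0.5, -0.1]
opening: 0.0686
gripper_force: 0.0
```

Call:
carry_out(targets=[{"hand": 75,"x": 0,"y": 0,"z": -0.015,"ax": 0,"ay": 0,"az": 0},{"hand": 75,"x": 0,"y": 0,"z": -0.04,"ax": 0,"ay": 0,"az": 0},{"hand": 75,"x": 0,"y": 0,"z": -0.08,"ax": 0,"ay": 0,"az": 0},{"hand": 75,"x": 0,"y": 0,"z": -0.13,"ax": 0,"ay": 0,"az": 0},{"hand": 75,"x": -0.05,"y": 0,"z": -0.16,"ax": 0,"ay": 0,"az": 0},{"hand": 75,"x": -0.11,"y": 0,"z": -0.17,"ax": 0,"ay": 0,"az": 0},{"hand": 75,"x": -0.17,"y": 0,"z": -0.18,"ax": 0,"ay": 0,"az": 0},{"hand": 75,"x": -0.2,"y": 0,"z": -0.18,"ax": 0,"ay": 0,"az": 0}])

```text
t: 16.92
tool_pos: [0.486, -0.1939, 0.3864]
orientation: [2.39, 2.03, 0.005]
force: [0.2, 0.2, -0.2]
opening: 0.0698
gripper_force: 0.0
```

```bash
python3 - <<'E'
from h import *
s=read_state(); print(s['t'],s['tool_pos'],s['force'])
a,d=grab('scene','end.png'); b,_=grab('top'); cv2.imwrite('pics/both.png',np.vstack([cv2.resize(a[80:320,150:400],(312,300)),cv2.resize(b[40:240,150:410],(390,300))[:,:312]]))
E
```

```text
16.925 [ 0.48595427 -0.19389664  0.38641291] [ 0.2426885   0.1605293  -0.15581528]
```

View pics/both.png

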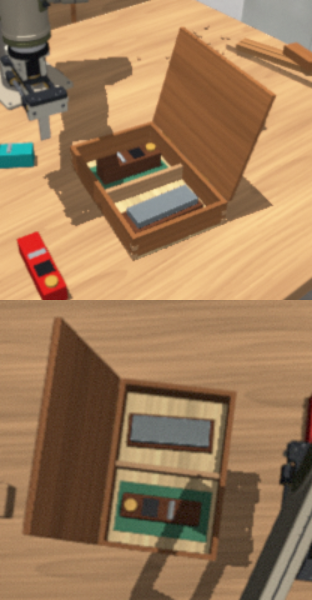

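The plane sits sole down and lengthwise, centred on the pad ((160,507) in the lower panel). The lid rests open on its stop and the stone (170,432) is in place. The arm is clear, so I'll hand in the job.

```bash
python3 -c "
from plant import robot; print(robot.close_job())"
```

```text
the job is handed in; nothing more can be done
None
```

The lid rests open on its stop, and the dark wooden plane lies sole down and lengthwise on the green pad. The stone and mallet were never touched, and the job was handed in at about 17 s; no verdict was returned.

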